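# Grade worn milling balls out with a slotted scoop

## Robot

A 6-joint arm with a two-finger parallel gripper is mounted at the origin on a cart in front of the work surface, level with it; the furniture and walls round the work are solid. World frame = base frame: x ahead of the robot, y to its left, z up, the work surface at z = 0. Lengths are in m, angles in rad, forces in N, time in s.
With the tool pointing down it reaches from about 0.3 to 0.75 m from the base axis. Payload 8.5 kg.
Tool frame: the origin (TCP) lies between the finger pads; the fingertips stand tcp_to_tips ahead of it and the grasp point (between the pads) lies 8 mm behind it (tcp_to_tips is the distance from the TCP to the fingertips, in m); z points along the fingers, y is the direction in which the jaws open and shut (so a half turn about z gives the same grasp; the last joint's range is limited). The gripper opens to 85 mm and grips with 20 to 120 N. Pads are 22 mm wide; open, the fingers measure 114 mm over their backs; the gripper's body (76 mm by 85 mm) begins 54 mm behind the grasp point. The pads swing forward as they close: fully open they stand 13 mm farther back than shut.
Start: joints at [1.074, 0.381, 1.297, -0, 1.464, -0.215], TCP at [0.153, 0.528, 0.242] pointing down, gripper open.
Joint ranges: [-3.11, 3.11], [-0.89, 2.33], [0.22, 2.48], [-1.42, 4.56], [0.17, 2.85], [-2.88, 2.88]. Speed limits (rad/s): [2.39, 2.39, 3.14, 3.14, 3.14, 3.14].

## Interface

Orientations are given as a unit quaternion [w, x, y, z].
In Python, from rig import get_state, get_image, job_done, tcp_to_tips gives the robot as it stands.
- The arm moves only by the tool send_rows, never from a script. Its argument "deltas" is a list of rows, each a list of 6 numbers: the shift along the tool's x, y, z in cm, then the turn, a rotation vector about the tool's x, y, z in rad. In form: [[tx, ty, tz, rx, ry, rz], ...]. A call has 1 to 12 rows; each row shifts and turns the commanded pose from where the row before left it, along the tool's axes as they then stand; what a row does not reach is not made up. A row lasts 1/10 s, in which the tool goes at most 50 mm and 8.59 degrees, less where a joint would pass 70% of its speed; a pose out of reach is approached as far as the arm can. A call is refused whole if a number of a shift passes 5 or a number of a turn 0.15, either way. A call with a gripper value outside its range is refused whole. "gripper" is the closure, from 0 (fully open) to 1 (shut), set as the call begins (left out, the last holds). The fingers move at their own pace and stop on an object; "force" is the grip in N (left out, the last holds). Time passes only in rows, so rows that do not move let the fingers close. It gives the time, the measured TCP pose, the force and the opening at its end, in the units of the state.
- get_state(): the state, without advancing time (a new reading comes with each control period).
- get_image(name): name is "scene" or "top" or "wrist"; returns a dict with "frame" (384x512x3 uint8, red, green, blue), "z_map" (384x512 float32, m along the optical axis (not along the pixel's ray), 0 where there is no reading), "fx", "fy", "cx", "cy" (pixels), "D" ([k1, k2, p1, p2, k3] as OpenCV has them; the pictures are not rectified), "R" (3x3) and "t" (3): a world point X has camera coordinates R X + t. Camera axes: x right, y down, z forward; pixel columns grow to the right and rows downward; lengths in m; the calibration is good to about 2 mm. A picture is of the moment at which its call begins.
- job_done(): hands the job in, once; it reports no verdict.
The state is a dict: "time_s": time; "joints": joint angles; "qd": joint speeds; "joint_efforts": joint torques, N m; "eef_pos": TCP position; "eef_rot": TCP orientation; "force": force on the tool from outside, world axes, zero at the start; "ft_torque": the same for the moment, N m; "gripper_width": opening from 0.0 (shut) to 1.0 (fully open).
Only numpy, scipy, OpenCV 4.12 (cv2) and the standard library are available. Lean on these libraries where they do the work, as an engineer would, in place of code of your own. Each camera call takes 0.05 s, during which the arm holds its last target. There are 200 camera calls.

## Task

The tray holds a mix of good porcelain milling balls (the large white ones) and worn-down undersize ones (the small drab ones). Use the slotted scoop to lift the good balls out so that the undersize ones drop back into the tray, and tip the good ones into the steel bowl from just above it; do not touch any ball with the gripper and do not lean hard on the lined tray with the scoop. Finish with every good ball in the bowl, every undersize one still in the tray, the bowl where it stood, and the scoop set back upright on the bench top outside the tray; leave the tins, jar and tape around the work alone.

Things in the scene. Friction and masses are not known exactly. Their poses are not given: they have to be found in the camera images.
- scoop: slotted scoop of bare steel rod with a black grip, 0.22 kg, loose, standing upright on the bench. Origin: centre of its underside; x points to its open front, z up. 127 mm wide outside. Floor: 4 round tines 6 mm thick along x at y = -57, -19, +19, +57 mm (32 mm clear between them). Steel cheeks at y = +-60 to 63.5 mm slope from 46 mm high at the back to nothing at x = +31 mm
- scoop_front (a point): middle of the line of the tines' open ends, at [62, 0, 3] mm in the scoop's frame; no cross bar here. Slid flat along a surface, the tines pass under the good balls, which then sit between them. A lifted good ball sags 3 mm below the tines; it rolls along them at slopes above some 10 degrees, out over this end when it is low
- scoop_heel (a point): foot of the scoop's barred back, at [-59, 0, 3] mm in its frame; the back is upright bars 49 mm high, which stop the good balls when the front is held up
- scoop_grip (a point): middle of the black grip, a bar 70 mm long along the scoop's x, 22 mm wide along y, 32 mm high along z, at [-5, 0, 114] mm in the scoop's frame, bridging over the pan. Flat upright sides: it can be pinched across y at any pitch; clear beside and above, and below down to the balls; two 8 mm rods carry it from the back. Axes as the scoop's
- tray: dark grey trough, fixed, 287 x 156 mm outside plus a 14 mm lip at each end, rim 55 mm high. Origin: centre of its underside; long side along x, away from the robot. Inside x = -137.5 to +137.5, y = -72 to +72 mm, upright walls. A flat rubber mat lines it: its top lies 8 to 14 mm above the origin, differs each time and is not reported: feel for it. At the start all balls lie at x = 15 mm or more
- tray_far_wall (a point): inside of the tray's far end wall at mid width, at [137.5, 0, 8] mm in the tray's frame
- bowl: round stainless mixing bowl, 180 mm across the rolled rim, 66 mm high, flat foot 98 mm across, walls flaring, 0.16 kg, loose, empty. Origin: centre of its underside
- good_1: a good milling ball: white porcelain, 44 mm diameter, 0.10 kg, loose in the tray; origin at its centre
- good_2: a good milling ball: white porcelain, 44 mm diameter, 0.10 kg, loose in the tray; origin at its centre
- good_3: a good milling ball: white porcelain, 44 mm diameter, 0.10 kg, loose in the tray; origin at its centre
- worn_1: a worn milling ball: drab beige, 28 mm diameter, 0.028 kg, loose in the tray, falls between the scoop's tines (a shake helps); origin at its centre
- worn_2: a worn milling ball: drab beige, 28 mm diameter, 0.028 kg, loose in the tray, falls between the scoop's tines (a shake helps); origin at its centre
- worn_3: a worn milling ball: drab beige, 28 mm diameter, 0.028 kg, loose in the tray, falls between the scoop's tines (a shake helps); origin at its centre
- black_tin: bystander: ink tin with black rims, 69 mm across, 53 mm high, loose; origin under its centre
- blue_tin: bystander: ink tin with blue rims, 61 mm across, 46 mm high, loose; origin under its centre
- grease_jar: bystander: jar with a blue lid, 76 mm across, 84 mm high, loose; origin under its centre
- tape: bystander: roll of blue tape lying flat, 93 mm across, 24 mm high, loose; origin under its centre
- talc_tin: bystander: white talc shaker, 33 mm across, 71 mm high, loose; origin under its centre

How it is judged:
On the way, in this order (a step that is already met when the one before it is completed fails the run):
1. the scoop carries at least one good ball clear above the tray's rim (((x of good_1 in the frame of scoop between -0.065 and 0.06 m and y of good_1 in the frame of scoop between -0.062 and 0.062 m and z of good_1 in the frame of scoop between 0.008 and 0.08 m and height (world z) of good_1 above 0.08 m) or (x of good_2 in the frame of scoop between -0.065 and 0.06 m and y of good_2 in the frame of scoop between -0.062 and 0.062 m and z of good_2 in the frame of scoop between 0.008 and 0.08 m and height (world z) of good_2 above 0.08 m) or (x of good_3 in the frame of scoop between -0.065 and 0.06 m and y of good_3 in the frame of scoop between -0.062 and 0.062 m and z of good_3 in the frame of scoop between 0.008 and 0.08 m and height (world z) of good_3 above 0.08 m))), for 0.2 s.
2. all three good balls are in the bowl (horizontal distance between each of good_1, good_2, good_3 and bowl below 0.075 m and height (world z) of each of good_1, good_2, good_3 below 0.075 m), for 0.2 s.
At the end, for the whole second after the job is handed in: All good balls rest in the bowl (centre within 75 mm of its axis, below 75 mm); the bowl is upright and within 50 mm of its start; all worn balls lie in the tray below its rim; the scoop stands still and upright (0.1 rad) on the bench top itself (within 5 mm) (all of step 2 and linear speed of each of good_1, good_2, good_3 below 0.05 m/s and x of worn_1 in the frame of tray between -0.1375 and 0.1375 m and y of worn_1 in the frame of tray between -0.072 and 0.072 m and z of each of worn_1, worn_2, worn_3 in the frame of tray below 0.045 m and x of worn_2 in the frame of tray between -0.1375 and 0.1375 m and y of worn_2 in the frame of tray between -0.072 and 0.072 m and x of worn_3 in the frame of tray between -0.1375 and 0.1375 m and y of worn_3 in the frame of tray between -0.072 and 0.072 m and angle between each of bowl, scoop's own z axis and vertical below 0.1 rad and distance of bowl from where it was at the start of the episode below 0.05 m and height (world z) of bowl below 0.01 m and height (world z) of scoop between -0.005 and 0.005 m and linear speed of scoop below 0.02 m/s); the robot touches nothing.
It fails at once if the gripper's fingers touch a ball (contact force between the fingers and good_1 above 0.5 N or contact force between the fingers and good_2 above 0.5 N or contact force between the fingers and good_3 above 0.5 N or contact force between the fingers and worn_1 above 0.5 N or contact force between the fingers and worn_2 above 0.5 N or contact force between the fingers and worn_3 above 0.5 N).
It fails at once if a good ball drops or flies faster than 1.9 m/s (a fall of some 0.18 m) (linear speed of any of good_1, good_2, good_3 above 1.9 m/s).
It fails at once if the scoop bears on the tray with more than 90 N (contact force between scoop and tray above 90 N).
It fails at once if a bystander (tin, jar, tape) is shifted by more than 30 mm (distance of any of black_tin, blue_tin, grease_jar, tape, talc_tin from where it was at the start of the episode above 0.03 m).
It also fails if it takes over 72 s, if anything falls off the work surface, if the arm or the gripper's body presses on something with over 40 N, if the wrist force passes 120 N, or if a joint passes its speed limit or range.

## Working session

There is one attempt and no reset: what is moved stays moved. The work goes in short steps, Python scripts to look and compute and a tool call to move; the robot and the scene stay as the last step left them, time stands still between calls to the robot, and variables do not carry over. Pictures are saved under pics/ and viewed, about 8 in all and at most 12, crops included, and the job is handed in when it is done.

Besides the shell and the picture viewer there is one more tool, called by a JSON object that holds its "op" and its "data", one argument or row to a line. send_rows: Moves the arm, as the interface text tells. Its arguments: {"type":"object","properties":{"deltas":{"type":"array","items":{"type":"array","items":{"type":"number"}}},"gripper":{"type":"number"},"force":{"type":"number"}},"required":["deltas"]}

```bash
ls; mkdir -p pics; python3 - <<'E'
from rig import *
import cv2,numpy as np
print(get_state(),tcp_to_tips)
for n in("scene","top"):
    d=get_image(n); np.savez(f"pics/{n}0.npz",**d); cv2.imwrite(f"pics/{n}0.png",cv2.resize(d["frame"][:,:,::-1],(800,600)))
    print(n,d["fx"],d["fy"],d["cx"],d["cy"],d["D"],d["R"],d["t"])
E
```

```text
pics
{'time_s': 0.0, 'joints': array([ 1.07368959e+00,  3.81149882e-01,  1.29825979e+00, -8.44789263e-06,
        1.46362172e+00, -2.15332307e-01]), 'qd': array([ 1.49714072e-03, -1.57223209e-03, -3.15560596e-05,  1.68477155e-03,
        3.94621929e-04, -9.53389058e-04]), 'joint_efforts': array([ 2.57820182e-03, -4.48453510e+01, -2.31284916e+01,  8.13043158e-06,
        4.67816062e-03,  2.14770495e-05]), 'eef_pos': array([0.152814  , 0.52804455, 0.24173687]), 'eef_rot': array([-2.46932385e-04,  1.40421109e-01,  9.90091609e-01, -6.75672863e-04]), 'force': array([0.17453335, 0.26070226, 0.65841501]), 'ft_torque': array([-0.04158678,  0.06745272, -0.01902434]), 'gripper_width': 0.9982626719072233} 0.011
scene 435.6404906102081 435.6404906102081 249.30791985878744 191.3284275086829 [0.00487229 0.         0.         0.         0.        ] [[-0.7702557  -0.63758342 -0.01391201]
 [-0.45862715  0.56895551 -0.68260586]
 [ 0.44313349 -0.51940063 -0.73065429]] [0.33373797 0.40693925 0.72156202]
top 402.1134524436121 402.1134524436121 258.004322478693 189.4205935805171 [-0.02739855  0.          0.          0.          0.        ] [[ 0.02863073 -0.99873136  0.04142416]
 [-0.98601861 -0.0350234  -0.16291305]
 [ 0.16415718 -0.03618068 -0.98577045]] [-0.17872909  0.55508     0.85001257]
```

View pics/top0.png

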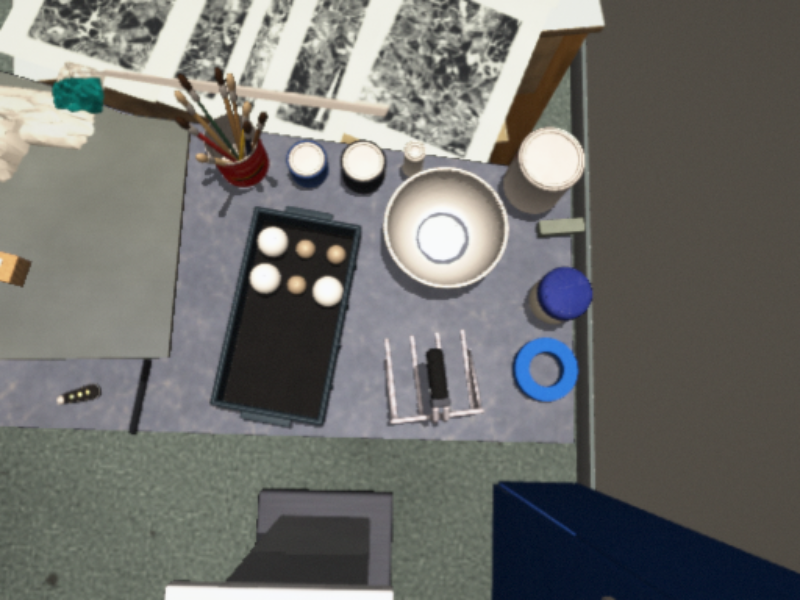

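View pics/scene0.png

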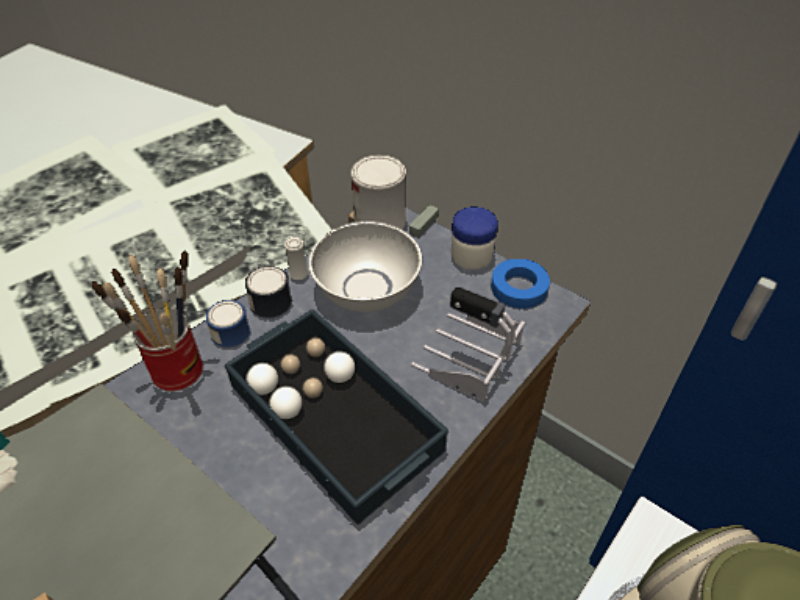

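The top view shows the tray with three good balls at (272,241), (265,278), (328,291) and worn ones at (305,248), (337,254), (296,285). The bowl is at (445,228) and the scoop at (435,385), open front pointing up (+x). The scene view agrees. Next I'll measure them.

```bash
cat > h.py <<'E'
import numpy as np,cv2
def load(n): return dict(np.load(n))
def ray(d,uv):
    K=np.array([[d["fx"],0,d["cx"]],[0,d["fy"],d["cy"]],[0,0,1]]);uv=np.asarray(uv,float).reshape(-1,1,2)
    n=cv2.undistortPoints(uv,K,d["D"]).reshape(-1,2); n=np.c_[n,np.ones(len(n))]
    return -d["R"].T@d["t"], n@d["R"], n
def plane(d,uv,z):
    c,r,_=ray(d,uv); return c+r*((z-c[2])/r[:,2])[:,None]
def cloud(d):
    h,w=d["z_map"].shape; u,v=np.meshgrid(np.arange(w),np.arange(h)); _,_,n=ray(d,np.stack([u,v],-1).reshape(-1,2))
    P=(n*d["z_map"].reshape(-1,1)-d["t"])@d["R"]; return P.reshape(h,w,3)
def project(d,X):
    K=np.array([[d["fx"],0,d["cx"]],[0,d["fy"],d["cy"]],[0,0,1]])
    return cv2.projectPoints(np.asarray(X,float).reshape(-1,1,3),cv2.Rodrigues(d["R"])[0],d["t"],K,d["D"])[0].reshape(-1,2)
E
python3 - <<'E'
from h import *
d=load("pics/top0.npz");P=cloud(d);f=d["frame"].astype(int);h=P[...,2]
s=512/800
def at(x,y,r=12):
    u,v=int(x*s),int(y*s);return (slice(v-r,v+r+1),slice(u-r,u+r+1))
print("bench z",[np.round(h[at(x,y,3)].mean(),4) for x,y in((400,320),(200,300),(520,420))],"mat",[np.round(h[at(x,y,5)].mean(),4) for x,y in((280,350),(270,380))])
hsv=cv2.cvtColor(d["frame"],cv2.COLOR_RGB2HSV)
for nm,lst,R in(("good",((272,241),(265,278),(328,291)),.022),("worn",((305,248),(337,254),(296,285)),.014)):
    for x,y in lst:
        m=np.zeros(h.shape,bool);m[at(x,y,11)]=f[at(x,y,11)].sum(2)>260
        n,l,st,c=cv2.connectedComponentsWithStats(m.astype(np.uint8));k=1+st[1:,4].argmax()
        print(nm,plane(d,c[k],.011+R)[0].round(4),st[k],"toph",np.percentile(h[l==k],98).round(4))
# tray rim points
m=(abs(h-.055)<.004);m[:, int(372*s):]=0;m[:, :int(200*s)]=0;m[:int(195*s)]=0;m[int(430*s):]=0
n,l,st,c=cv2.connectedComponentsWithStats(m.astype(np.uint8));k=1+st[1:,4].argmax();pts=P[l==k][:,:2].astype(np.float32)
print("tray rim",cv2.minAreaRect(pts),st[k],h[l==k].mean())
# bowl rim
m=(h>.058)&(h<.07);m[:,:int(375*s)]=0;m[:,int(515*s):]=0;m[:int(165*s)]=0;m[int(300*s):]=0
p=P[m];A=np.c_[2*p[:,:2],np.ones(len(p))];q=np.linalg.lstsq(A,(p[:,:2]**2).sum(1),rcond=None)[0];print("bowl",q[:2],(q[2]+q[0]**2+q[1]**2)**.5)
# grip
m=np.zeros(h.shape,bool);m[int(335*s):int(425*s),int(415*s):int(460*s)]=1;m&=h>.11
p=P[m];print("grip",p.mean(0),p.max(0),p.min(0),cv2.minAreaRect(p[:,:2].astype(np.float32)),len(p))
# scoop low
m=np.zeros(h.shape,bool);m[int(320*s):int(430*s),int(375*s):int(490*s)]=1;m&=(f.min(2)>150)
p=plane(d,np.argwhere(m)[:,::-1],.004);print("scoop",cv2.minAreaRect(p[:,:2].astype(np.float32)),p.min(0),p.max(0))
for nm,x,y,z in(("black",363,157,.053),("blue",306,160,.046),("talc",414,150,.071),("jar",565,292,.084),("tape",546,369,.024),("bowlc",442,238,0)): print(nm,plane(d,[[x*s,y*s]],z)[0].round(3))
E
```

```text
bench z [np.float64(0.0015), np.float64(0.0019), np.float64(0.0208)] mat [np.float64(0.0182), np.float64(0.0259)]
good [0.6388 0.0335 0.033 ] [165 145  20  19 300] toph 0.0554
good [0.5835 0.041  0.033 ] [159 168  21  20 314] toph 0.0551
good [ 0.5678 -0.0507  0.033 ] [200 176  20  20 308] toph 0.0555
worn [ 0.6316 -0.0137  0.025 ] [189 153  13  12 105] toph 0.0396
worn [ 0.6252 -0.0595  0.025 ] [209 157  12  11 105] toph 0.0396
worn [ 0.577  -0.0039  0.025 ] [184 176  12  12 110] toph 0.0403
tray rim ((0.5305535197257996, 0.0018204450607299805), (0.15924859046936035, 0.30898720026016235), 81.38377380371094) [ 134  132   98  141 1664] 0.05400468063758124
bowl [ 0.66323018 -0.22027163] 0.08707074025141254
grip [ 0.43903877 -0.2027263   0.13788541] [ 0.48071466 -0.12830753  0.93575075] [ 0.39865368 -0.21978936  0.1105676 ] ((0.44418707489967346, -0.1808452159166336), (0.09114276617765427, 0.0815424770116806), 78.95596313476562) 463
scoop ((0.4546794295310974, -0.20859098434448242), (0.16070184111595154, 0.16879303753376007), 1.9372988939285278) [ 0.37384378 -0.29161906  0.004     ] [ 0.53760597 -0.12216035  0.004     ]
black [ 0.766 -0.095  0.053]
blue [ 0.76  -0.011  0.046]
talc [ 0.773 -0.17   0.071]
jar [ 0.568 -0.385  0.084]
tape [ 0.464 -0.374  0.024]
bowlc [ 0.661 -0.22   0.   ]
```

```bash
python3 - <<'E'
from h import *
from rig import get_state
from scipy.spatial.transform import Rotation as Ro
d=load("pics/top0.npz");P=cloud(d);f=d["frame"].astype(int);h=P[...,2];s=512/800
m=np.zeros(h.shape,bool);m[int(335*s):int(425*s),int(415*s):int(460*s)]=1;m&=(h>.12)&(h<.14)
p=P[m];print("grip top",np.median(p,0),len(p),cv2.minAreaRect(p[:,:2].astype(np.float32)))
m2=np.zeros(h.shape,np.uint8);m2[int(340*s):int(410*s),int(420*s):int(455*s)]=1;m2&=(f.max(2)<60).astype(np.uint8)
uv=np.argwhere(m2)[:,::-1];q=plane(d,uv,.128);print("dark",cv2.minAreaRect(q[:,:2].astype(np.float32)),len(q))
# tines: bright pixels on plane .004, from the open ends
m=np.zeros(h.shape,bool);m[int(325*s):int(430*s),int(375*s):int(490*s)]=1;m&=(f.min(2)>135)
lab=cv2.connectedComponentsWithStats(m.astype(np.uint8));print(lab[2][1:],)
for (a,b) in(((388,340),(394,418)),((412,338),(420,410)),((462,333),(478,408))):
    print(plane(d,np.array([a,b])*s,.003)[:,:2].round(4).tolist())
# tray sides
a=np.radians(-8.6);T=np.array([[np.cos(a),np.sin(a)],[-np.sin(a),np.cos(a)]])
m=(abs(h-.055)<.005);m[:,int(375*s):]=0;m[:,:int(200*s)]=0;m[:int(195*s)]=0;m[int(430*s):]=0
q=(P[m][:,:2]-[.5306,.0018])@T.T
for lo in(-1,1):
    k=(q[:,1]*lo>.065)&(abs(q[:,0])<.14);print("side",lo,np.polyfit(q[k,0],q[k,1],1),np.percentile(q[k,1],[2,50,98]))
    k=(q[:,0]*lo>.13)&(abs(q[:,1])<.06);print("end",lo,np.polyfit(q[k,1],q[k,0],1),np.percentile(q[k,0],[2,50,98]))
E
```

```text
grip top [ 0.44216761 -0.20340074  0.12907922] 408 ((0.44372421503067017, -0.20431800186634064), (0.07469464093446732, 0.022768808528780937), 7.761847496032715)
dark ((0.44516521692276, -0.20276741683483124), (0.07113085687160492, 0.02291899174451828), 7.372419834136963) 344
[[ 240  208   73   67 3565]
 [ 277  261    4    8   23]]
[[0.5011, -0.1419], [0.3873, -0.1544]]
[[0.5052, -0.1776], [0.3998, -0.1921]]
[[0.5152, -0.2523], [0.4051, -0.2776]]
side -1 [ 0.00070332 -0.07505452] [-0.07939515 -0.07512718 -0.07054439]
end -1 [ 0.00088472 -0.1439209 ] [-0.15403736 -0.14303876 -0.13663816]
side 1 [-0.0012692   0.07455204] [0.0705269  0.07452635 0.07924845]
end 1 [-0.00420009  0.14330552] [0.13615794 0.14210713 0.15369892]
```

{"op": "send_rows", "data": {
  "deltas": [
    [-4.5, -1.5, -0.5, 0, 0, 0],
    [-4.5, -4, -0.5, 0, 0, 0],
    [-3, -4, 0, 0, 0, 0],
    [-1, -4.5, 0, 0, 0, 0],
    [-1, -4.5, 0, 0, 0, 0],
    [0, -4.5, 0, 0, 0, 0],
    [0, -4.5, 0, 0, 0, 0],
    [0, -4.5, 0, 0, 0, 0],
    [0, -4.5, 0, 0, 0, 0],
    [0, -4.5, 0, 0, 0, 0],
    [0, -4.5, 0, 0, 0, 0],
    [0, -4.5, 0, 0, 0, 0]
  ]
}}

```text
time_s: 1.3
eef_pos: [0.1616, 0.0669, 0.2529]
eef_rot: [0.0, 0.14, 0.99, -0.0]
force: [-0.1, -0.1, 0.7]
gripper_width: 1.004
```

{"op": "send_rows", "data": {
  "deltas": [
    [0, 0, 0, 0, 0, -0.1373],
    [0, 0, 0, 0, 0, -0.1373],
    [0, 0, 0, 0, 0, -0.1374],
    [-3.07, -3.81, 0, 0, 0, 0],
    [-3.07, -3.81, 0, 0, 0, 0],
    [-3.07, -3.81, 0, 0, 0, 0],
    [-3.07, -3.81, 0, 0, 0, 0],
    [-3.07, -3.81, 0, 0, 0, 0],
    [-3.07, -3.81, 0, 0, 0, 0],
    [-3.07, -3.81, 0, 0, 0, 0],
    [-3.07, -3.81, 0, 0, 0, 0]
  ]
}}

```text
time_s: 2.4
eef_pos: [0.4467, -0.2042, 0.2524]
eef_rot: [-0.0, -0.065, 0.998, 0.0]
force: [-0.4, -0.4, -0.1]
gripper_width: 1.001
```

```bash
python3 - <<'E'
from rig import *
import cv2,numpy as np
d=get_image("wrist"); np.savez("pics/w1.npz",**d); cv2.imwrite("pics/w1.png",d["frame"][:,:,::-1])
from h import *
s=get_state();print(s["eef_pos"],s["joints"].round(3))
print(project(d,[[.4447,-.203,.13],[.4447+.035,-.203+.0046,.13],[.5115,-.194,.003]]).round(1))
E
```

```text
[ 0.45068506 -0.20888416  0.25126162] [-0.673  0.28   1.424 -0.     1.437 -2.372]
[[251.6 184.4]
 [251.6 218. ]
 [251.1 206. ]]
```

View pics/w1.png

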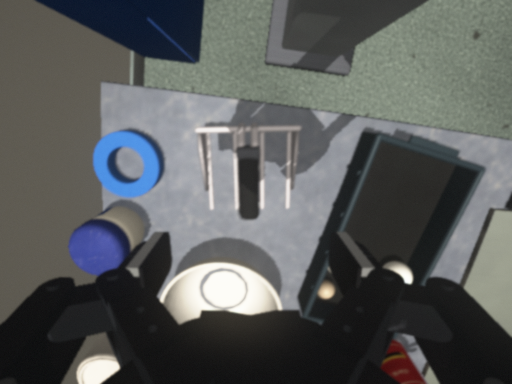

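{"op": "send_rows", "data": {
  "deltas": [
    [0.52, 0.66, 1, 0, 0, 0],
    [0, 0, 3, 0, 0, 0],
    [0, 0, 4, 0, 0, 0],
    [0, 0, 3.5, 0, 0, 0],
    [0, 0, 2, 0, 0, 0],
    [0, 0, 1, 0, 0, 0],
    [0, 0, 0, 0, 0, 0],
    [0, 0, 0, 0, 0, 0]
  ]
}}

```text
time_s: 3.25
eef_pos: [0.4399, -0.1972, 0.1088]
eef_rot: [0.0, -0.065, 0.998, -0.0]
force: [-0.7, -0.8, 0.3]
gripper_width: 0.998
```

{"op": "send_rows", "data": {
  "deltas": [
    [0, 0, 0, 0, 0, 0],
    [0, 0, 0, 0, 0, 0],
    [0, 0, 0, 0, 0, 0],
    [0, 0, 0, 0, 0, 0],
    [0, 0, 0, 0, 0, 0],
    [0, 0, 0, 0, 0, 0],
    [0, 0, 0, 0, 0, 0],
    [0, 0, 0, 0, 0, 0],
    [0, 0, 0, 0, 0, 0]
  ],
  "gripper": 1,
  "force": 100
}}

```text
time_s: 4.15
eef_pos: [0.4394, -0.1968, 0.1079]
eef_rot: [-0.0, -0.065, 0.998, 0.0]
force: [0.2, 0.5, -1.7]
gripper_width: 0.243
```

{"op": "send_rows", "data": {
  "deltas": [
    [0, 0, -2, 0, 0, 0],
    [0, 0, -4, 0, 0, 0.07],
    [0, 0, -2, 0, 0, 0.14],
    [0, 0, 0, 0, 0, 0.071],
    [0.25, 3, 0, 0, 0, 0],
    [0.25, 4, 0, 0, 0, 0],
    [0.35, 4, 0, 0, 0, 0],
    [0.35, 4, 0, 0, 0, 0],
    [0.3, 4, 0, 0, 0, 0],
    [0.03, 2, 0, 0, 0, 0],
    [0, 0, 0, 0, 0, 0],
    [0, 0, 0, 0, 0, 0]
  ]
}}

```text
time_s: 5.35
eef_pos: [0.4559, 0.0129, 0.1879]
eef_rot: [-0.0, 0.075, 0.997, -0.0]
force: [-0.5, -1.0, -2.5]
gripper_width: 0.245
```

```bash
python3 - <<'E'
from rig import *
import cv2,numpy as np
d=get_image("top"); np.savez("pics/t2.npz",**d)
s=get_state();print(s["eef_pos"],s["eef_rot"],s["force"],s["joints"].round(2))
cv2.imwrite("pics/t2.png",cv2.resize(d["frame"][110:300,110:340,::-1],None,fx=3,fy=3))
E
```

```text
[0.45594056 0.01240978 0.18794072] [-2.92864427e-05  7.54458741e-02  9.97149889e-01 -1.34090566e-04] [-0.00858239  0.52382008 -2.18719639] [-0.23  0.27  1.64 -0.    1.23 -1.65]
```

View pics/t2.png

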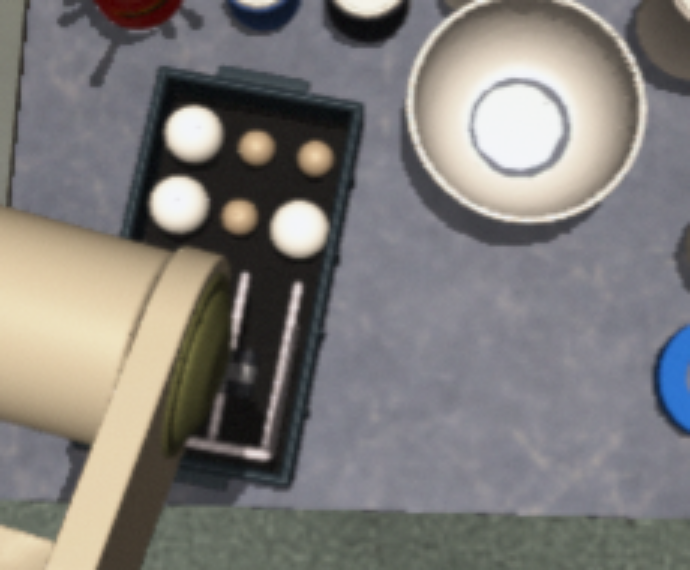

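The right tine's tip shows at crop (297,285) and the heel's right corner at (268,453). I'll check those against the expected pose before lowering.

```bash
python3 - <<'E'
from h import *
d=load("pics/t2.npz");a=np.radians(-8.6);c=np.array([.5303,.0016]);x=np.array([np.cos(a),np.sin(a)]);y=np.array([-x[1],x[0]])
p=plane(d,[[110+297/3,110+285/3],[110+268/3,110+453/3],[110+245/3,110+274/3]],.083)[:,:2]-c
print("in tray frame",np.c_[p@x,p@y].round(4)); o=np.array([.4559,.0124])+.0095*x-c; print("expected origin",o@x,o@y)
# spare: mat height from depth between bench-corrected
e=load("pics/top0.npz");P=cloud(e);q=P[...,:2]-c;tx=q@x;ty=q@y
m=(abs(ty)<.04)&(tx>-.09)&(tx<0)&(P[...,2]<.03);print("mat z",np.median(P[m][:,2]))
E
```

```text
in tray frame [[-0.0039 -0.0591]
 [-0.1226 -0.0625]
 [-0.0029 -0.0214]]
expected origin -0.06567845645908926 -0.00044686063690432126
mat z 0.010513508679069045
```

{"op": "send_rows", "data": {
  "deltas": [
    [0, 0.1, 2, 0, 0, 0],
    [0, 0, 2.5, 0, 0, 0],
    [0, 0, 1.5, 0, 0, 0],
    [0, 0, 0.3, 0, 0, 0],
    [0, 0, 0, 0, 0, 0],
    [0, 0, 0.1, 0, 0, 0],
    [0, 0, 0.1, 0, 0, 0],
    [0, 0, 0, 0, 0, 0]
  ]
}}

```text
time_s: 6.2
eef_pos: [0.4563, 0.0139, 0.1234]
eef_rot: [0.0, 0.075, 0.997, -0.0]
force: [-0.3, 0.1, -2.3]
gripper_width: 0.248
```

{"op": "send_rows", "data": {
  "deltas": [
    [0, 0, 0.1, 0, 0, 0],
    [0, 0, 0.1, 0, 0, 0],
    [0, 0, 0, 0, 0, 0]
  ]
}}

```text
time_s: 6.5
eef_pos: [0.456, 0.014, 0.1209]
eef_rot: [-0.0, 0.075, 0.997, 0.0]
force: [-0.0, -0.2, -1.5]
gripper_width: 0.245
```

{"op": "send_rows", "data": {
  "deltas": [
    [0, 0, 0.1, 0, 0, 0],
    [0, 0, 0, 0, 0, 0],
    [0, 0, 0, 0, 0, 0]
  ]
}}

```text
time_s: 6.8
eef_pos: [0.4561, 0.014, 0.12]
eef_rot: [0.0, 0.075, 0.997, 0.0]
force: [-0.2, 0.7, -2.2]
gripper_width: 0.245
```

{"op": "send_rows", "data": {
  "deltas": [
    [0, 0, 0.1, 0, 0, 0],
    [0, 0, 0, 0, 0, 0],
    [0, 0, 0, 0, 0, 0]
  ]
}}

```text
time_s: 7.1
eef_pos: [0.4561, 0.014, 0.119]
eef_rot: [-0.0, 0.075, 0.997, -0.0]
force: [-0.1, 0.6, -1.3]
gripper_width: 0.246
```

{"op": "send_rows", "data": {
  "deltas": [
    [0, 0, 0.1, 0, 0, 0],
    [0, 0, 0, 0, 0, 0],
    [0, 0, 0, 0, 0, 0]
  ]
}}

```text
time_s: 7.4
eef_pos: [0.4561, 0.014, 0.1179]
eef_rot: [-0.0, 0.075, 0.997, 0.0]
force: [-0.5, -0.1, -2.0]
gripper_width: 0.244
```

Scoop underside is at about 0.010, with no contact yet. I'll go on in small steps.

{"op": "send_rows", "data": {
  "deltas": [
    [0, 0, 0.05, 0, 0, 0],
    [0, 0, 0, 0, 0, 0],
    [0, 0, 0, 0, 0, 0]
  ]
}}

```text
time_s: 7.7
eef_pos: [0.4561, 0.014, 0.1175]
eef_rot: [-0.0, 0.075, 0.997, -0.0]
force: [-0.7, -0.8, -1.9]
gripper_width: 0.242
```

{"op": "send_rows", "data": {
  "deltas": [
    [0, 0, 0.05, 0, 0, 0],
    [0, 0, 0, 0, 0, 0],
    [0, 0, 0, 0, 0, 0]
  ]
}}

```text
time_s: 8.0
eef_pos: [0.4561, 0.014, 0.117]
eef_rot: [-0.0, 0.075, 0.997, 0.0]
force: [0.7, -0.8, -1.4]
gripper_width: 0.245
```

{"op": "send_rows", "data": {
  "deltas": [
    [0, 0, 0.05, 0, 0, 0],
    [0, 0, 0, 0, 0, 0],
    [0, 0, 0, 0, 0, 0]
  ]
}}

```text
time_s: 8.3
eef_pos: [0.4562, 0.0139, 0.1166]
eef_rot: [0.0, 0.075, 0.997, -0.0]
force: [-0.3, 0.1, -0.2]
gripper_width: 0.242
```

{"op": "send_rows", "data": {
  "deltas": [
    [0, 0, 0.05, 0, 0, 0],
    [0, 0, 0, 0, 0, 0],
    [0, 0, 0, 0, 0, 0]
  ]
}}

```text
time_s: 8.6
eef_pos: [0.4563, 0.0138, 0.1164]
eef_rot: [0.0, 0.075, 0.997, -0.0]
force: [-0.3, -1.3, 4.7]
gripper_width: 0.243
```

{"op": "send_rows", "data": {
  "deltas": [
    [0, 0, 0.05, 0, 0, 0],
    [0, 0, 0, 0, 0, 0],
    [0, 0, 0, 0, 0, 0]
  ]
}}

```text
time_s: 8.9
eef_pos: [0.4564, 0.0137, 0.1163]
eef_rot: [0.001, 0.075, 0.997, -0.0]
force: [-1.3, -2.3, 9.9]
gripper_width: 0.247
```

{"op": "send_rows", "data": {
  "deltas": [
    [-0.5, 0, -0.02, 0, 0, 0],
    [-1, 0, 0, 0, 0, 0],
    [-1, 0, 0, 0, 0, 0],
    [-1, 0, 0, 0, 0, 0],
    [-0.5, 0, 0, 0, 0, 0],
    [0, 0, 0, 0, 0, 0]
  ]
}}

```text
time_s: 9.5
eef_pos: [0.4957, 0.0077, 0.1164]
eef_rot: [-0.0, 0.075, 0.997, -0.0]
force: [-3.4, -3.2, 9.0]
gripper_width: 0.244
```

{"op": "send_rows", "data": {
  "deltas": [
    [-0.5, 0, 0, 0, 0, 0],
    [-1, 0, 0, 0, 0, 0],
    [-1, 0, 0, 0, 0, 0],
    [-1, 0, 0, 0, 0, 0],
    [-0.5, 0, 0, 0, 0, 0],
    [0, 0, 0, 0, 0, 0]
  ]
}}

```text
time_s: 10.1
eef_pos: [0.5354, 0.0016, 0.1165]
eef_rot: [0.0, 0.075, 0.997, -0.0]
force: [-2.9, -2.2, 8.4]
gripper_width: 0.243
```

```bash
python3 - <<'E'
from rig import *
import cv2,numpy as np
out=[]
for n in("scene","top"):
    d=get_image(n); np.savez(f"pics/{n}3.npz",**d)
    c=d["frame"][120:310,110:340] if n=="top" else d["frame"][150:345,120:320]
    out.append(cv2.resize(c[:,:,::-1],(400,350)))
cv2.imwrite("pics/3.png",np.hstack(out))
E
```

```text
(no output)
```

View pics/3.png

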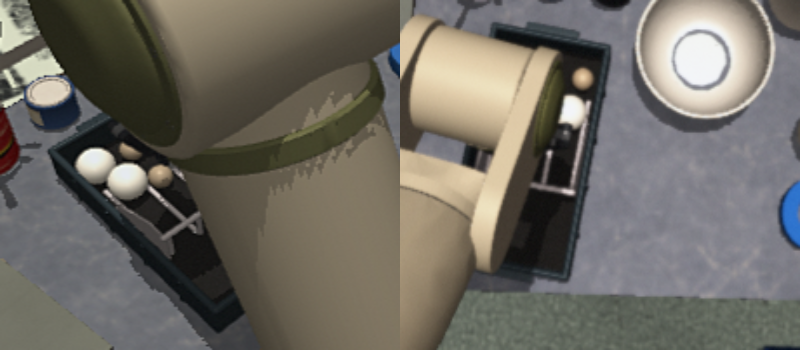

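Scene view: two good balls on the left side, with the tines reaching under them at (95,165) and (127,182). Top view: the right good ball is already in its slot at (572,112). I'll continue to the far wall.

{"op": "send_rows", "data": {
  "deltas": [
    [-0.5, 0, 0, 0, 0, 0],
    [-0.8, 0, 0, 0, 0, 0],
    [-0.8, 0, 0, 0, 0, 0],
    [-0.8, 0, 0, 0, 0, 0],
    [-0.8, 0, 0, 0, 0, 0],
    [-0.3, 0, 0, 0, 0, 0],
    [0, 0, 0, 0, 0, 0]
  ]
}}

```text
time_s: 10.9
eef_pos: [0.5751, -0.0045, 0.1165]
eef_rot: [0.0, 0.075, 0.997, -0.0]
force: [-1.1, -2.1, 6.5]
gripper_width: 0.245
```

{"op": "send_rows", "data": {
  "deltas": [
    [-0.4, 0, 0, 0, 0, 0],
    [-0.4, 0, 0, 0, 0, 0],
    [-0.4, 0, 0, 0, 0, 0],
    [-0.2, 0, 0, 0, 0, 0],
    [0, 0, 0, 0, 0, 0]
  ]
}}

```text
time_s: 11.4
eef_pos: [0.588, -0.0064, 0.1165]
eef_rot: [-0.001, 0.075, 0.997, -0.0]
force: [-5.9, -2.1, 9.4]
gripper_width: 0.246
```

```bash
python3 - <<'E'
from rig import *
import cv2,numpy as np
out=[]
for n in("scene","wrist"):
    d=get_image(n); np.savez(f"pics/{n}4.npz",**d)
    c=d["frame"][150:345,100:300] if n=="scene" else d["frame"]
    out.append(cv2.resize(c[:,:,::-1],(400,350)))
cv2.imwrite("pics/4.png",np.hstack(out))
E
```

```text
(no output)
```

View pics/4.png

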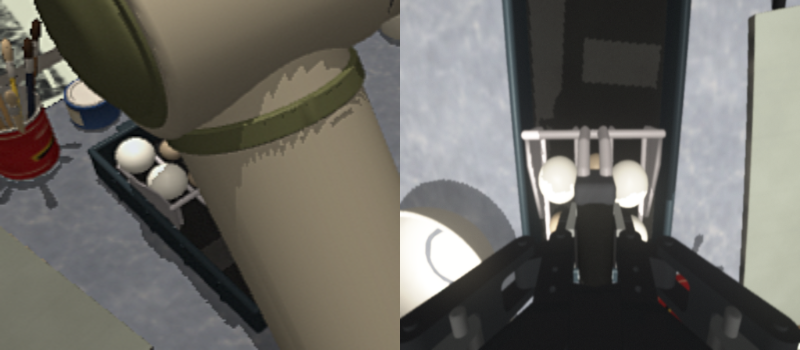

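Two good balls sit in the outer slots near the back, and the third is ahead in the left slot by the far wall. A worn one lies in the middle slot. Now I'll pitch the front up about the heel.

{"op": "send_rows", "data": {
  "deltas": [
    [0, 0, -0.1, 0, 0, 0],
    [0.26, 0, -0.15, 0, -0.025, 0],
    [0.52, 0, -0.25, 0, -0.05, 0],
    [0.52, 0, -0.25, 0, -0.05, 0],
    [0.52, 0, -0.25, 0, -0.05, 0],
    [0.52, 0, -0.25, 0, -0.05, 0],
    [0.52, 0, -0.25, 0, -0.05, 0],
    [0.26, 0, -0.13, 0, -0.025, 0],
    [0, 0, 0, 0, 0, 0],
    [0, 0, 0, 0, 0, 0]
  ]
}}

```text
time_s: 12.5
eef_pos: [0.5561, -0.0012, 0.1275]
eef_rot: [0.148, 0.075, 0.986, -0.011]
force: [0.6, 0.3, -5.3]
gripper_width: 0.245
```

{"op": "send_rows", "data": {
  "deltas": [
    [-0.3, 0, -0.95, 0, 0, 0],
    [-0.45, 0, -1.43, 0, 0, 0],
    [-0.3, 0, -0.95, 0, 0, 0],
    [-0.15, 0, -0.48, 0, 0, 0],
    [0, 0.3, 0, 0, 0, 0],
    [0, -0.5, 0, 0, 0, 0],
    [0, 0.5, 0, 0, 0, 0],
    [0, -0.5, 0, 0, 0, 0],
    [0, 0.2, 0, 0, 0, 0],
    [0, 0, 0, 0, 0, 0]
  ]
}}

```text
time_s: 13.5
eef_pos: [0.5564, -0.0012, 0.1676]
eef_rot: [0.149, 0.075, 0.986, -0.011]
force: [-0.6, 0.5, -4.4]
gripper_width: 0.241
```

```bash
python3 - <<'E'
from rig import *
import cv2,numpy as np
s=get_state();print(s["eef_pos"],s["force"],s["joints"].round(2))
out=[]
for n in("scene","wrist"):
    d=get_image(n); np.savez(f"pics/{n}5.npz",**d)
    c=d["frame"][130:345,90:310] if n=="scene" else d["frame"]
    out.append(cv2.resize(c[:,:,::-1],(400,350)))
cv2.imwrite("pics/5.png",np.hstack(out))
E
```

```text
[ 0.55635375 -0.0012122   0.16761954] [-0.64832286  0.50833494 -4.40063226] [-0.22  0.35  1.61  0.03  0.87 -1.66]
```

View pics/5.png

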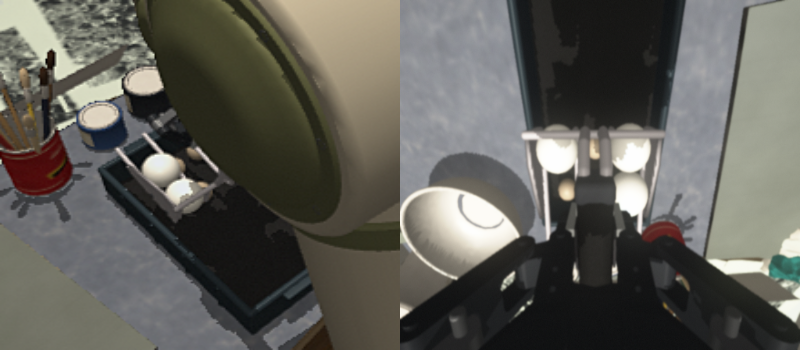

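All three good balls are on the scoop, two in the left slot and one in the right. I'll check the worn balls' heights by depth.

```bash
python3 - <<'E'
from h import *
for n,(x0,x1,y0,y1) in(("wrist",(120,300,90,300)),("scene",(90,310,130,345))):
    d=load(f"pics/{n}5.npz");P=cloud(d);hsv=cv2.cvtColor(d["frame"],cv2.COLOR_RGB2HSV)
    m=((hsv[...,0]>5)&(hsv[...,0]<22)&(hsv[...,1]>70)&(hsv[...,2]>60)).astype(np.uint8);k=np.zeros_like(m);k[y0:y1,x0:x1]=1;m*=k
    N,l,st,c=cv2.connectedComponentsWithStats(m)
    for i in range(1,N):
        if st[i,4]>15: q=P[l==i];print(n,c[i].round(),st[i,4],np.median(q,0).round(3),q[:,2].max().round(3))
E
```

```text
scene [103. 177.] 52 [0.78  0.06  0.165] 0.175
scene [100. 209.] 336 [0.788 0.096 0.096] 0.81
scene [196. 224.] 30 [ 0.626 -0.042  0.03 ] 0.034
scene [120. 234.] 24 [0.73  0.093 0.043] 0.05
scene [190. 231.] 19 [ 0.622 -0.018  0.032] 0.036
scene [201. 243.] 16 [ 0.577 -0.009  0.036] 0.04
scene [260. 336.] 82 [ 0.358  0.059 -0.013] 0.499
```

All three worn balls are in the tray, with tops at about 0.036. I'll raise the scoop, then turn it towards the bowl.

{"op": "send_rows", "data": {
  "deltas": [
    [-0.15, 0, -0.48, 0, 0, 0],
    [-0.35, 0, -1.1, 0, 0, 0],
    [-0.45, 0, -1.45, 0, 0, 0],
    [-0.35, 0, -1.1, 0, 0, 0],
    [-0.15, 0, -0.48, 0, 0, 0],
    [0, 0, 0, 0, 0, 0]
  ]
}}

```text
time_s: 14.2
eef_pos: [0.5568, -0.0013, 0.2169]
eef_rot: [0.15, 0.074, 0.986, -0.011]
force: [0.8, -0.2, -5.2]
gripper_width: 0.244
```

{"op": "send_rows", "data": {
  "deltas": [
    [0, 0, 0, 0.012, 0, 0.04],
    [0, 0, 0, 0.02, 0, 0.065],
    [0, 0, 0, 0.0267, 0, 0.0863],
    [0, 0, 0, 0.0267, 0, 0.0863],
    [0, 0, 0, 0.0267, 0, 0.0863],
    [0, 0, 0, 0.0267, 0, 0.0863],
    [0, 0, 0, 0.0267, 0, 0.0863],
    [0, 0, 0, 0.0267, 0, 0.0863],
    [0, 0, 0, 0.0213, 0, 0.069],
    [0, 0, 0, 0, 0, 0]
  ]
}}

```text
time_s: 15.2
eef_pos: [0.5566, -0.0009, 0.2153]
eef_rot: [0.135, 0.419, 0.896, -0.063]
force: [0.0, -0.5, -5.5]
gripper_width: 0.244
```

{"op": "send_rows", "data": {
  "deltas": [
    [-0.5, -0.3, 0.15, 0, 0, 0],
    [-1, -0.6, 0.3, 0, 0, 0],
    [-1.3, -0.83, 0.4, 0, 0, 0],
    [-1.3, -0.83, 0.4, 0, 0, 0],
    [-1.3, -0.83, 0.4, 0, 0, 0],
    [-1.3, -0.83, 0.4, 0, 0, 0],
    [-1.2, -0.8, 0.37, 0, 0, 0],
    [-0.9, -0.55, 0.3, 0, 0, 0],
    [-0.46, -0.3, 0.14, 0, 0, 0],
    [0, 0, 0, 0, 0, 0]
  ]
}}

```text
time_s: 16.2
eef_pos: [0.5737, -0.114, 0.216]
eef_rot: [0.135, 0.419, 0.896, -0.063]
force: [-0.3, -0.2, -4.7]
gripper_width: 0.244
```

```bash
python3 - <<'E'
from rig import *
import cv2,numpy as np
from scipy.spatial.transform import Rotation as R
s=get_state();print(s["eef_pos"],s["force"],s["joints"].round(2));q=s["eef_rot"];print(R.from_quat(q[[1,2,3,0]]).as_matrix().round(3))
out=[]
for n in("top","wrist"):
    d=get_image(n); np.savez(f"pics/{n}6.npz",**d)
    c=d["frame"][80:310,120:370] if n=="top" else d["frame"]
    out.append(cv2.resize(c[:,:,::-1],(400,350)))
cv2.imwrite("pics/6.png",np.hstack(out))
E
```

```text
[ 0.57372237 -0.11399501  0.21601532] [-0.34993396 -0.19093759 -4.66697607] [-0.33  0.38  1.42 -0.17  1.1  -0.97]
[[-0.612  0.768  0.189]
 [ 0.734  0.641 -0.226]
 [-0.295  0.    -0.955]]
```

View pics/6.png

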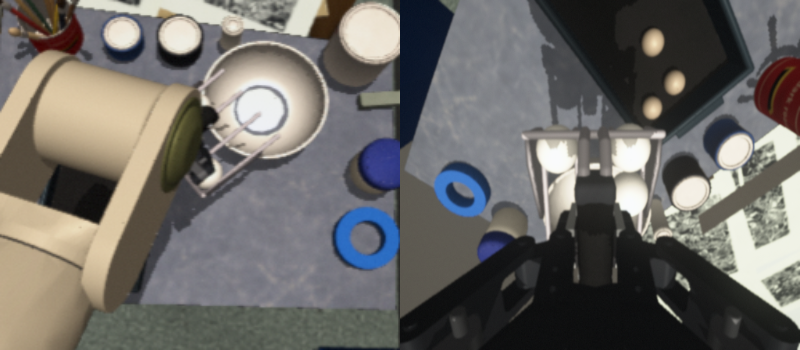

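Three worn balls remain in the tray, at wrist (653,42), (675,82) and (652,107). The goods are on the scoop, with its front over the bowl. I'll check the tip midpoint, then tip.

```bash
python3 - <<'E'
from h import *
d=load("pics/top6.npz")
print(plane(d,[[276.9,147.7]],.139), "expected",.6632-.0257,-.2203+.0306)
E
```

```text
[[ 0.63360627 -0.19381133  0.139     ]] expected 0.6375 -0.1897
```

{"op": "send_rows", "data": {
  "deltas": [
    [-0.26, 0, 0.12, 0, 0.025, 0],
    [-0.52, 0, 0.25, 0, 0.05, 0],
    [-0.52, 0, 0.25, 0, 0.05, 0],
    [-0.52, 0, 0.25, 0, 0.05, 0],
    [-0.52, 0, 0.25, 0, 0.05, 0],
    [-0.26, 0, 0.12, 0, 0.025, 0],
    [0, 0, 0, 0, 0, 0]
  ]
}}

```text
time_s: 17.0
eef_pos: [0.592, -0.1352, 0.2087]
eef_rot: [0.022, 0.424, 0.906, -0.01]
force: [-0.2, -0.4, -5.6]
gripper_width: 0.239
```

{"op": "send_rows", "data": {
  "deltas": [
    [-0.52, 0, 0.52, 0, 0.05, 0],
    [-0.52, 0, 0.52, 0, 0.05, 0],
    [-0.52, 0, 0.52, 0, 0.05, 0],
    [-0.42, 0, -0.29, 0, 0.04, 0],
    [-0.42, 0, -0.29, 0, 0.04, 0],
    [-0.42, 0, -0.29, 0, 0.04, 0],
    [-0.32, 0, -0.21, 0, 0.03, 0],
    [-0.32, 0, -0.21, 0, 0.03, 0],
    [-0.32, 0, -0.21, 0, 0.03, 0],
    [-0.32, 0, -0.21, 0, 0.03, 0],
    [-0.32, 0, -0.21, 0, 0.03, 0],
    [0, 0, 0, 0, 0, 0]
  ]
}}

```text
time_s: 18.2
eef_pos: [0.6225, -0.1715, 0.2058]
eef_rot: [-0.166, 0.416, 0.89, 0.078]
force: [-0.2, 0.1, -2.9]
gripper_width: 0.245
```

{"op": "send_rows", "data": {
  "deltas": [
    [-0.42, 0, -0.29, 0, 0.04, 0],
    [-0.42, 0, -0.29, 0, 0.04, 0],
    [0, 0, 0, 0, 0, 0],
    [0, 0, 0, 0, 0, 0],
    [0, 0, 0, 0, 0, 0]
  ]
}}

```text
time_s: 18.7
eef_pos: [0.6283, -0.1782, 0.2087]
eef_rot: [-0.201, 0.413, 0.883, 0.094]
force: [-0.0, 0.1, -1.4]
gripper_width: 0.247
```

```bash
python3 - <<'E'
from rig import *
import cv2,numpy as np
s=get_state();print(s["eef_pos"],s["force"],s["joints"].round(2))
out=[]
for n in("top","wrist"):
    d=get_image(n); np.savez(f"pics/{n}7.npz",**d)
    c=d["frame"][80:310,120:370] if n=="top" else d["frame"]
    out.append(cv2.resize(c[:,:,::-1],(400,350)))
cv2.imwrite("pics/7.png",np.hstack(out))
E
```

```text
[ 0.62833752 -0.17822802  0.20867274] [-0.03930646  0.11166678 -1.43748341] [-0.52  0.78  0.73  0.17  2.05 -1.17]
```

View pics/7.png

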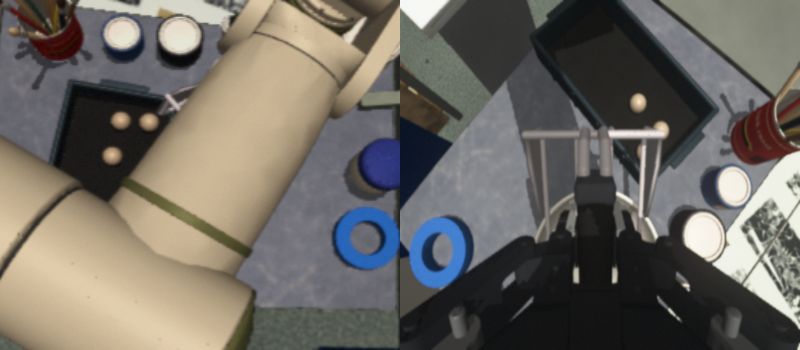

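The wrist view shows the scoop empty and the worn balls still in the tray. I'll raise it, level it and carry it back.

{"op": "send_rows", "data": {
  "deltas": [
    [0.43, 0, -0.9, 0, 0, 0],
    [0.87, 0, -1.8, 0, 0, 0],
    [0.87, 0, -1.8, 0, 0, 0],
    [0.87, 0, -1.8, 0, 0, 0],
    [0, 0, 0, 0, -0.11, 0],
    [0, 0, 0, 0, -0.12, 0],
    [0, 0, 0, 0, -0.12, 0],
    [0, 0, 0, 0, -0.1, 0],
    [0, 0, 0, 0, 0, 0]
  ]
}}

```text
time_s: 19.7
eef_pos: [0.6276, -0.1771, 0.2806]
eef_rot: [0.001, 0.423, 0.906, 0.0]
force: [0.2, 0.4, -0.7]
gripper_width: 0.244
```

{"op": "send_rows", "data": {
  "deltas": [
    [0, 0, 0, 0, 0, -0.085],
    [0, 0, 0, 0, 0, -0.14],
    [0, 0, 0, 0, 0, -0.14],
    [0, 0, 0, 0, 0, -0.14],
    [0, 0, 0, 0, 0, -0.14],
    [0, 0, 0, 0, 0, -0.14],
    [0, 0, 0, 0, 0, 0]
  ]
}}

```text
time_s: 20.4
eef_pos: [0.6286, -0.1792, 0.2781]
eef_rot: [-0.001, 0.045, 0.999, 0.001]
force: [0.5, 0.2, -1.8]
gripper_width: 0.246
```

```bash
python3 - <<'E'
from rig import *
import cv2,numpy as np
from scipy.spatial.transform import Rotation as R
get_image("wrist")
s=get_state();q=s["eef_rot"];M=R.from_quat(q[[1,2,3,0]]).as_matrix();print(s["eef_pos"],s["joints"].round(2));print(M.round(3), M.T@(np.array([.445,-.2,.16])-s["eef_pos"]))
E
```

```text
[ 0.6285725  -0.17920079  0.27807891] [-0.46  0.56  0.9   0.    1.69 -1.94]
[[-0.996  0.093 -0.001]
 [ 0.093  0.996  0.002]
 [ 0.001  0.002 -1.   ]] [ 0.18066799 -0.03806026  0.11825647]
```

{"op": "send_rows", "data": {
  "deltas": [
    [2, -0.4, 0, 0, 0, 0],
    [3.5, -0.8, 0, 0, 0, 0],
    [4, -0.8, 0, 0, 0, 0],
    [4, -0.8, 1, 0, 0, 0],
    [3, -0.7, 3, 0, 0, 0],
    [1.57, -0.3, 4, 0, 0, 0],
    [0, 0, 3.8, 0, 0, 0],
    [0, 0, 2, 0, 0, 0],
    [0, 0, 2, 0, 0, 0],
    [0, 0, 0.7, 0, 0, 0],
    [0, 0, 0, 0, 0, 0],
    [0, 0, 0, 0, 0, 0]
  ]
}}

```text
time_s: 21.65
eef_pos: [0.4456, -0.2008, 0.1139]
eef_rot: [0.001, 0.046, 0.999, -0.0]
force: [0.1, -0.5, -1.6]
gripper_width: 0.246
```

{"op": "send_rows", "data": {
  "deltas": [
    [0, 0, 0.15, 0, 0, 0],
    [0, 0, 0, 0, 0, 0],
    [0, 0, 0, 0, 0, 0]
  ]
}}

```text
time_s: 21.95
eef_pos: [0.4452, -0.2005, 0.112]
eef_rot: [0.0, 0.045, 0.999, 0.0]
force: [-0.2, 0.1, -2.5]
gripper_width: 0.244
```

{"op": "send_rows", "data": {
  "deltas": [
    [0, 0, 0.15, 0, 0, 0],
    [0, 0, 0.1, 0, 0, 0],
    [0, 0, 0, 0, 0, 0],
    [0, 0, 0, 0, 0, 0]
  ]
}}

```text
time_s: 22.35
eef_pos: [0.4451, -0.2004, 0.109]
eef_rot: [0.0, 0.045, 0.999, 0.0]
force: [-0.6, 0.6, -1.6]
gripper_width: 0.248
```

{"op": "send_rows", "data": {
  "deltas": [
    [0, 0, 0.1, 0, 0, 0],
    [0, 0, 0, 0, 0, 0],
    [0, 0, 0, 0, 0, 0]
  ]
}}

```text
time_s: 22.65
eef_pos: [0.4451, -0.2004, 0.1081]
eef_rot: [0.0, 0.045, 0.999, 0.0]
force: [-0.0, 0.0, -2.1]
gripper_width: 0.246
```

{"op": "send_rows", "data": {
  "deltas": [
    [0, 0, 0.05, 0, 0, 0],
    [0, 0, 0, 0, 0, 0],
    [0, 0, 0, 0, 0, 0]
  ]
}}

```text
time_s: 22.95
eef_pos: [0.4451, -0.2004, 0.1076]
eef_rot: [0.0, 0.045, 0.999, 0.0]
force: [-1.2, -0.6, -2.0]
gripper_width: 0.245
```

{"op": "send_rows", "data": {
  "deltas": [
    [0, 0, 0.05, 0, 0, 0],
    [0, 0, 0, 0, 0, 0],
    [0, 0, 0, 0, 0, 0]
  ]
}}

```text
time_s: 23.25
eef_pos: [0.4451, -0.2004, 0.1071]
eef_rot: [0.0, 0.045, 0.999, 0.0]
force: [0.0, -0.2, -1.8]
gripper_width: 0.244
```

{"op": "send_rows", "data": {
  "deltas": [
    [0, 0, 0.05, 0, 0, 0],
    [0, 0, 0, 0, 0, 0],
    [0, 0, 0, 0, 0, 0]
  ]
}}

```text
time_s: 23.55
eef_pos: [0.4451, -0.2005, 0.1066]
eef_rot: [0.0, 0.045, 0.999, 0.0]
force: [0.4, -0.6, -1.9]
gripper_width: 0.241
```

{"op": "send_rows", "data": {
  "deltas": [
    [0, 0, 0.05, 0, 0, 0],
    [0, 0, 0, 0, 0, 0],
    [0, 0, 0, 0, 0, 0]
  ]
}}

```text
time_s: 23.85
eef_pos: [0.4453, -0.2006, 0.1064]
eef_rot: [0.0, 0.045, 0.999, 0.0]
force: [1.2, -0.9, 3.9]
gripper_width: 0.243
```

{"op": "send_rows", "data": {
  "deltas": [
    [0, 0, 0.05, 0, 0, 0],
    [0, 0, 0, 0, 0, 0],
    [0, 0, 0, 0, 0, 0]
  ]
}}

```text
time_s: 24.15
eef_pos: [0.4453, -0.2007, 0.1063]
eef_rot: [0.001, 0.045, 0.999, -0.0]
force: [-0.8, -0.9, 8.9]
gripper_width: 0.245
```

```bash
python3 - <<'E'
from rig import *
import cv2,numpy as np
from h import *
s=get_state();print(s["eef_pos"],s["force"])
d=get_image("wrist");t=get_image("top");np.savez("pics/top8.npz",**t)
cv2.imwrite("pics/8.png",np.hstack([cv2.resize(d["frame"][:,:,::-1],(400,350)),cv2.resize(t["frame"][80:310,120:370,::-1],(400,350))]))
E
```

```text
[ 0.44533754 -0.20072561  0.10627271] [-0.81020252 -0.87395255  8.8889696 ]
```

View pics/8.png

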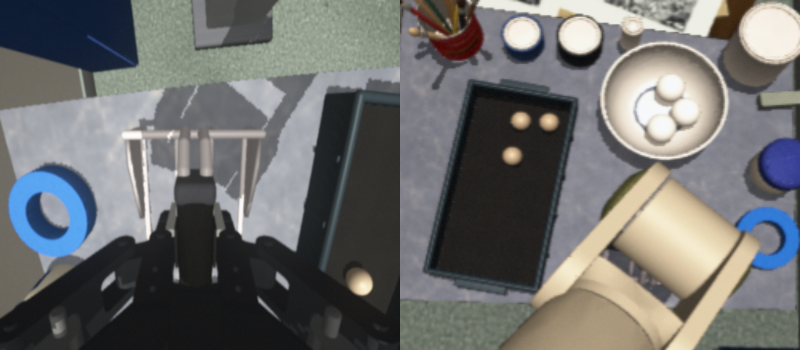

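Contact at about 10 N, so the scoop is on the bench. The three goods are in the bowl at (672,88), (685,112), (660,127) and the three worn ones in the tray. I'll ease off, release and retreat.

{"op": "send_rows", "data": {
  "deltas": [
    [0, 0, -0.08, 0, 0, 0],
    [0, 0, 0, 0, 0, 0]
  ]
}}

```text
time_s: 24.45
eef_pos: [0.4452, -0.2005, 0.1064]
eef_rot: [0.0, 0.045, 0.999, 0.0]
force: [0.3, 0.2, 2.6]
gripper_width: 0.243
```

{"op": "send_rows", "data": {
  "deltas": [
    [0, 0, 0, 0, 0, 0],
    [0, 0, 0, 0, 0, 0],
    [0, 0, 0, 0, 0, 0],
    [0, 0, 0, 0, 0, 0],
    [0, 0, 0, 0, 0, 0],
    [0, 0, 0, 0, 0, 0],
    [0, 0, 0, 0, 0, 0],
    [0, 0, 0, 0, 0, 0]
  ],
  "gripper": 0
}}

```text
time_s: 25.25
eef_pos: [0.4451, -0.2004, 0.1064]
eef_rot: [0.0, 0.045, 0.999, 0.0]
force: [-0.2, 0.2, 0.4]
gripper_width: 0.997
```

{"op": "send_rows", "data": {
  "deltas": [
    [0, 0, -1, 0, 0, 0],
    [0, 0, -2, 0, 0, 0],
    [0, 0, -4, 0, 0, 0],
    [0, 0, -4, 0, 0, 0],
    [0, 3, -2, 0, 0, 0],
    [0, 4, 0, 0, 0, 0],
    [0, 4, 0, 0, 0, 0],
    [0, 4, 0, 0, 0, 0],
    [0, 4, 0, 0, 0, 0],
    [0, 4, 0, 0, 0, 0],
    [0, 2, 0, 0, 0, 0],
    [0, 0, 0, 0, 0, 0]
  ]
}}

```text
time_s: 26.45
eef_pos: [0.4673, 0.0506, 0.2372]
eef_rot: [0.0, 0.043, 0.999, 0.0]
force: [0.0, -0.0, -0.5]
gripper_width: 0.997
```

```bash
python3 - <<'E'
from rig import *
import cv2,numpy as np
from h import *
print(get_state()["eef_pos"])
a=load("pics/top0.npz");t=get_image("top");s=get_image("scene");np.savez("pics/top9.npz",**t)
P=cloud(t);h=P[...,2];S=512/800
m=(h>.058)&(h<.07);m[:,:int(375*S)]=0;m[:,int(515*S):]=0;m[:int(165*S)]=0;m[int(300*S):]=0
p=P[m];A=np.c_[2*p[:,:2],np.ones(len(p))];q=np.linalg.lstsq(A,(p[:,:2]**2).sum(1),rcond=None)[0];print("bowl",q[:2])
m=np.zeros(h.shape,bool);m[200:280,250:310]=1;m&=(h>.12)&(h<.14);p=P[m];print("grip top",np.median(p,0),len(p))
cv2.imwrite("pics/9.png",np.hstack([cv2.resize(t["frame"][80:310,120:390,::-1],(400,350)),cv2.resize(s["frame"][120:345,150:400,::-1],(400,350))]))
E
```

```text
[0.46727502 0.05056381 0.23722364]
bowl [ 0.66218518 -0.21968462]
grip top [ 0.44608965 -0.20037203  0.12901418] 408
```

View pics/9.png

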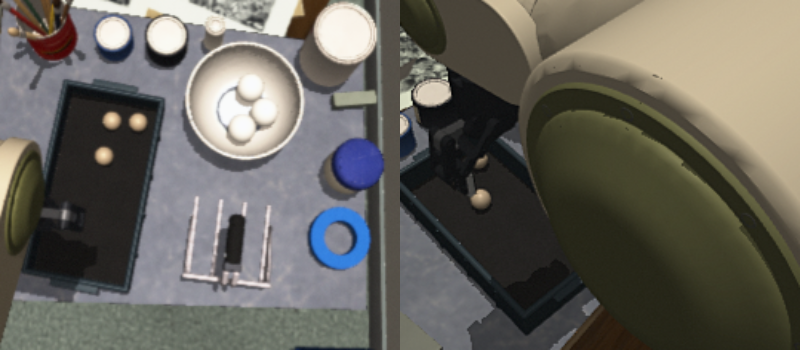

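The top view shows three goods in the bowl, around (252,108), and three worn in the tray. The scoop stands on the bench with its grip top at 0.129 m, the same as at the start. The bowl is within 1 mm of its start. Handing in.

```bash
python3 -c "
from rig import *
print(get_state()['qd'].round(3)); print(job_done())"
```

```text
[-0.026  0.004  0.002  0.    -0.003 -0.   ]
the job is handed in; nothing more can be done
None
```

The job is done and handed in after about 26.5 s of the 72 s allowed. `job_done()` reports no verdict, so the result below rests on my own last checks.

**What I did:** I gripped the scoop and felt for the mat; its top lies about 9 mm above the bench. I then slid the scoop flat to the far wall with a contact load of about 12 N or less and pitched its front up. All three good balls came out in one pass, and the worn ones dropped through. I tipped the good balls into the bowl from just above the rim and set the scoop back on the bench.

**Last checks, from the top camera:**
- **Balls:** all three good balls are in the bowl and all three worn balls are in the tray.
- **Bowl:** it measured about 1 mm from where it started.
- **Scoop:** it stands free on the bench with its grip top at 0.129 m, the same height as at the start.
- **Tins, jar and tape:** they look unmoved in the picture, but I did not measure them.
- **Scene camera:** the arm blocked its last view, so it confirmed only part of the tray.
- **Bench contact:** when I set the scoop down, it touched about 1.5 mm lower than its grasp height implied. That probably means the grip slipped slightly while pressing on the mat.

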